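Lay the hand-rest bar, then pull and hold the index pin of a decorating wheel

ROBOT

A 6-joint arm with a two-finger parallel gripper is mounted at the origin on a cart in front of the work surface, level with it; the furniture and walls round the work are solid. World frame = base frame: x ahead of the robot, y to its left, z up, the work surface at z = 0. Lengths are in mm, angles in rad, forces in N, time in s.
With the tool pointing down it reaches from about 300 to 775 mm from the base axis. Payload 14.6 kg.
Tool frame: the origin (TCP) lies on the centre line of the jaws, within the pads' length; the fingertips stand 19 mm ahead of it and the grasp point (between the pads) is the TCP (bot.tip_reach is the distance from the TCP to the fingertips, in mm); y points along the fingers, x is the direction in which the jaws open and shut, and the axes are right-handed (so a half turn about y gives the same grasp; the last joint's range is limited). The gripper opens to 85 mm and grips with 20 to 120 N. Pads are 22 mm wide; open, the fingers measure 114 mm over their backs; the gripper's body (76 mm by 85 mm) begins 54 mm behind the grasp point. The pads swing forward as they close: fully open they stand 13 mm farther back than shut.
Start: joints at [1.182, 0.3, 1.521, -0, 1.321, -0.067], TCP at [173.948, 521.758, 250.281] pointing down, gripper open.
Joint ranges: [-3.03, 3.03], [-0.79, 2.21], [0.23, 2.52], [-1.04, 4.18], [0, 3.07], [-2.55, 2.55]. Speed limits (rad/s): [2.22, 2.22, 2.57, 3.14, 3.14, 3.14].

INTERFACE

Orientations are given as a unit quaternion [w, x, y, z].
In Python, from rig import bot gives the robot as it stands. Calls block until the motion is done:
- bot.move_to(position, orientation): joint-space move of the TCP to a pose.
- bot.servo_line(position, attitude=None, speed=150, until_force=None): straight line of the TCP; attitude=None keeps the orientation; speed is the mean speed in mm/s. With until_force (N) it stops when the force on the tool has changed by that much, and returns True; else False.
- bot.move_joints(angles): joint-space move.
- bot.move_gripper(opening, grip_force=None): finger opening in mm; grip_force is the grip in N (None keeps the last); returns when the fingers have stopped.
- bot.dwell(seconds).
- bot.ik(position, orientation): joint angles nearest the present ones, or None.
- bot.read_state(): the state.
- bot.read_camera(name): name is "side" or "top" or "wrist"; returns a dict with "image" (400x640x3 uint8, blue, green, red), "depth" (400x640 float32, mm along the optical axis (not along the pixel's ray), 0 where there is no reading), "fovy" (degrees; the focal length in pixels is half the picture's height over the tangent of half this angle, whatever the lens; pixels are square), "cx", "cy" (the principal point, pixels), "eye" and "attitude" of the camera in the world; the wrist camera has in their place "mount" (4x4, takes a point from camera to tool coordinates, whose origin is the TCP and whose axes are the tool frame's). Camera axes: x right, y down, z forward; pixel columns grow to the right and rows downward; lengths in mm; the calibration is good to about 2 mm. A picture is of the moment at which its call begins: read the wrist's pose just before it.
A pose or a line that the arm cannot do raises bot.MotionError and nothing moves.
- bot.finish_job(): hands the job in, once; it reports no verdict.
The state is a dict: "clock": time; "joint_positions": joint angles; "qvel": joint speeds; "effort": joint torques, N m; "ee_pos": TCP position; "tool_rot": TCP orientation; "ft_force": force on the tool from outside, world axes, zero at the start; "moment": the same for the moment, N m; "grip_width": finger opening in mm.
Only numpy, scipy, OpenCV 4.12 (cv2) and the standard library are available. Lean on these libraries where they do the work, as an engineer would, in place of code of your own. Each camera call takes 0.05 s, during which the arm holds its last target. There are 200 camera calls.

TASK

Make the decorating wheel ready for lining the plate: lay the loose wooden hand-rest bar flat across the two saddle posts, centred and down in both saddles (lower it in, do not drop it), and let go of it. Then take the red knob of the sprung index pin, pull it straight out as far as it goes so that the pin is clear of its hole in the rim of the wheel head, and finish while still holding it pulled back, with the bar still lying in place. Leave the two cups and the glaze jar where they stand.

Things in the scene. Friction and masses are not known exactly. Their poses are not given: they have to be found in the camera images.
- index_stand: Fixed stand. Board x -105 to +75, y +-128, 20 mm thick; wheel head 140 mm across with a terracotta plate, top 80 mm above the table; posts at y = +-110 mm; blue bracket at x -107 to -85 mm, 40 mm wide, top 70 mm above the table. Origin on the table under the wheel's axis; z up; the index pin lies along x and is pulled toward -x; the bar is to lie along y.
- seat_mid (a point): Half-way between the saddles: where the seated bar's centre lies, 121 mm above the table; axes as index_stand. Each saddle is an upward-open slot 26 mm wide (across the bar), 18 mm long (along it), floor 115 mm above the table, walls to 127 mm, above them lips flaring to about 37 mm apart at 137 mm. Nothing is within 30 mm under the seated bar's middle.
- seat_left (a point): Middle of the floor of the saddle on the post at the stand's +y side, 115 mm above the table.
- seat_right (a point): Middle of the floor of the saddle on the post at the stand's -y side, 115 mm above the table.
- rest_bar: The loose pale wooden hand-rest bar with two dark bands, 260 x 20 x 12 mm, about 70 g, lying flat on the table at the start. Origin: centre of its underside; x along its length, y across it, z up; either end may go to either post.
- bar_mid (a point): Centre of the bar, half-way along and half-way up (6 mm above its underside); axes as rest_bar.
- plunger (a joint): How far the sprung index pin is pulled out, in m: 0 = home, tip 10 mm deep in the hole in the wheel's rim; 0.022 = against its stop. The spring pulls it home with about 5 N at 0 and 10 N at the stop.
- plunger_knob (a point): Middle of the red knob's waist, on the pin's axis, 56 mm above the table; moves with the pin; axes as index_stand, pull toward -x. The waist is a level cylinder 22 mm across, 24 mm long (+-12 mm along x); at its outer (-x) end is a flange 30 mm across, 6 mm thick. Pin home: 10 mm gap between waist and blue bracket. Under the knob is only the table.
- blue_cup: Small loose blue cup, 52 mm across, 45 mm high; origin at the centre of its underside. Leave alone.
- white_cup: Small loose white cup, 58 mm across, 52 mm high; origin at the centre of its underside. Leave alone.
- glaze_jar: Loose closed jar with a white lid and rust-red glaze, 59 mm across, 82 mm high; origin at the centre of its underside. Leave alone.

How it is judged (in metres and radians):
On the way:
1. the bar lies flat in both saddles, centred, and is released (x of bar_mid in the frame of seat_mid between -0.006 and 0.006 m and y of bar_mid in the frame of seat_mid between -0.018 and 0.018 m and z of bar_mid in the frame of seat_mid between -0.003 and 0.003 m and angle between the x axis of rest_bar and the y axis of index_stand, either way round below 0.06 rad and angle between the z axis of rest_bar and the z axis of index_stand, either way round below 0.06 rad and linear speed of rest_bar below 0.02 m/s and contact force between the fingers and rest_bar below 0.1 N), for 0.3 s.
At the end, for the whole second after the job is handed in: The fingers hold the index pin still, pulled out at least 18 of its 22 mm, nothing else propping it; the bar lies still and free in both saddles (centre within 18 mm along, 6 mm across, 3 mm in height of its seated place, within 0.06 rad); the cups and the jar are within 30 mm of where they stood (all of step 1 and value of joint plunger above 0.018 m and velocity of joint plunger between -0.01 and 0.01 m/s and contact force between the fingers and plunger above 1 N and contact force between rest_bar and plunger below 0.1 N and distance of each of blue_cup, white_cup, glaze_jar from where it was at the start of the episode below 0.03 m); the arm keeps its last pose, push and grip.
It fails at once if a cup or the jar is moved by more than 30 mm or tipped over (distance of any of blue_cup, white_cup, glaze_jar from where it was at the start of the episode above 0.03 m or angle between any of blue_cup, white_cup, glaze_jar's own z axis and vertical above 0.5 rad).
It fails at once if the bar is dropped (falls free at over 0.6 m/s, a drop of about 18 mm) (linear speed of rest_bar above 0.6 m/s and contact force between the fingers and rest_bar below 0.02 N).
It also fails if it takes over 46 s, if anything falls off the work surface, if the arm or the gripper's body presses on something with over 40 N, if the wrist force passes 120 N, or if a joint passes its speed limit or range.

## Working session

There is one attempt and no reset: what is moved stays moved. The work goes in short steps, each a Python script; the robot and the scene stay as the last script left them, time stands still between calls to the robot, and variables do not carry over. Pictures are saved under pics/ and viewed, about 8 in all and at most 12, crops included, and the job is handed in when it is done.

```bash
ls; mkdir -p pics
python3 - <<'E'
from rig import bot
import cv2, numpy as np, pickle
for n in ("top","side"):
    c=bot.read_camera(n); cv2.imwrite(f"pics/{n}0.png",c["image"]); pickle.dump(c,open(f"{n}0.pkl","wb"))
    print(n,c["fovy"],c["cx"],c["cy"],c["eye"],c["attitude"])
s=bot.read_state(); print(s)
E
```

```text
pics
top 52.854415643800195 322.3175145436706 194.47153256624205 [ 513.85449033  -16.30264648 1134.91306091] [-0.0220805   0.71694915 -0.69673136  0.00786087]
side 49.71228992778236 321.0536875293976 202.26200648328185 [   43.02651282 -1114.47244564   651.15995533] [-0.52407202  0.82668269 -0.16721833  0.11824667]
{'clock': 0.1, 'joint_positions': array([ 1.18239872e+00,  3.00425275e-01,  1.52151344e+00,  3.14662966e-06,
        1.32072335e+00, -6.66384637e-02]), 'qvel': array([-0.00147383, -0.00228733, -0.00411516, -0.00114909, -0.00085232,
       -0.0008787 ]), 'effort': array([ 1.90198261e-03, -5.44368625e+01, -3.62372696e+01,  1.73629164e-06,
        3.01307526e-03,  5.10930101e-05]), 'ee_pos': array([173.87892431, 521.58845713, 249.77506264]), 'tool_rot': array([-0.57343746,  0.57383595,  0.41312853, -0.4137712 ]), 'ft_force': array([0.27603741, 0.03013113, 0.39819523]), 'moment': array([ 0.02142894, -0.02432397,  0.01508314]), 'grip_width': 85.28362326863099}
```

View pics/top0.png

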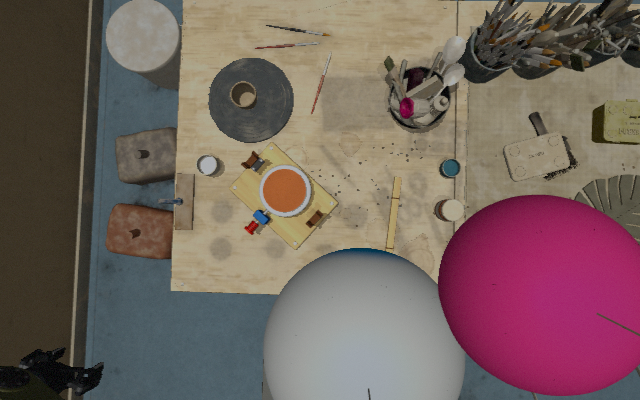

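View pics/side0.png

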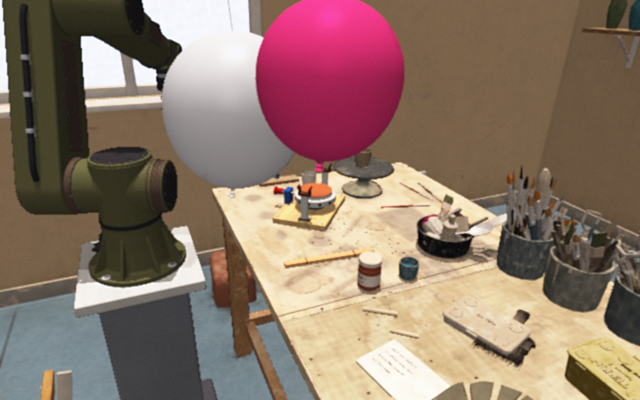

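```bash
cat > h.py <<'E'
import numpy as np, cv2, pickle
from scipy.spatial.transform import Rotation as R
def rot(q): return R.from_quat(q,scalar_first=True).as_matrix()
def cam(c):
    "camera-to-world rotation and eye"
    if "T" in c: return c["T"][:3,:3],c["T"][:3,3]
    return rot(c["attitude"]),np.asarray(c["eye"])
def ray(c,uv):
    f=c["image"].shape[0]/2/np.tan(np.radians(c["fovy"]/2)); M,e=cam(c)
    uv=np.atleast_2d(uv).astype(float)
    return np.c_[(uv-[c["cx"],c["cy"]])/f,np.ones(len(uv))]@M.T
def onplane(c,uv,z):
    d=ray(c,uv); e=cam(c)[1]; return e+d*((z-e[2])/d[:,2])[:,None]
def bydepth(c,uv):
    uv=np.atleast_2d(uv).astype(int); return cam(c)[1]+ray(c,uv)*c["depth"][uv[:,1],uv[:,0]][:,None]
def mask(c,lo,hi,roi=None):
    m=cv2.inRange(cv2.cvtColor(c["image"],cv2.COLOR_BGR2HSV),lo,hi)
    if roi: k=np.zeros_like(m); k[roi[1]:roi[3],roi[0]:roi[2]]=255; m&=k
    return m
def wrist(bot):
    s=bot.read_state(); c=bot.read_camera("wrist"); T=np.eye(4); T[:3,:3]=rot(s["tool_rot"]); T[:3,3]=s["ee_pos"]
    c["T"]=T@np.asarray(c["mount"]); return c
E
python3 - <<'E'
from h import *
t=pickle.load(open("top0.pkl","rb")); s=pickle.load(open("side0.pkl","rb"))
np.set_printoptions(suppress=True,precision=1)
for n,p in dict(wb=(365,330),pb=(545,290),stand=(285,191),knob=(250,228),brk=(261,217),bar1=(398,180),bar2=(390,247),jar=(450,210),blue=(451,168),white=(207,162),post1=(251,160),post2=(316,217),potw=(250,100),pot=(415,100),edge=(300,285)).items(): print(n,bydepth(t,p)[0])
for n,p in dict(wb=(225,120),pb=(330,80),bar1=(288,263),bar2=(371,251),jar=(370,258),blue=(409,262),gr=(165,75)).items(): print("s",n,bydepth(s,p)[0])
for n,c,b in(("top",t,(180,130,500,270)),("side",s,(220,150,440,300))):
    im=c["image"][b[1]:b[3],b[0]:b[2]]; k=780/im.shape[1]; cv2.imwrite(f"pics/{n}c.png",cv2.resize(im,None,fx=k,fy=k,interpolation=cv2.INTER_CUBIC))
E
```

```text
wb [ 513.9  -16.3 1134.9]
pb [ 428.5 -273.2  648.8]
stand [565.  105.   71.3]
knob [464.3 195.1  68.1]
brk [494.3 166.9  67.9]
bar1 [ 607.5 -203.    11. ]
bar2 [ 421.  -184.4   13.2]
jar [ 527.2 -327.7   81.1]
blue [ 643.8 -346.2   21.5]
white [641.9 330.1  26.5]
post1 [639.8 189.7 114.4]
post2 [499.2  19.3 110.8]
potw [798.3 200.6 101.8]
pot [ 813.8 -231.2   82.5]
edge [394.9  28.8 484.2]
s wb [ 216.2 -238.7  426.2]
s pb [ 347.6 -460.   534.6]
s bar1 [ 367.2 -183.1   10.5]
s bar2 [ 605.2 -214.    11.7]
s jar [ 524.8 -340.8   82. ]
s blue [ 656.  -324.9   29.3]
s gr [167.9 492.  410.5]
```

```bash
python3 -c "
import cv2,numpy as np
a=cv2.imread('pics/topc.png');b=cv2.imread('pics/sidec.png');print(a.shape,b.shape)"
```

```text
(341, 780, 3) (532, 780, 3)
```

View pics/topc.png

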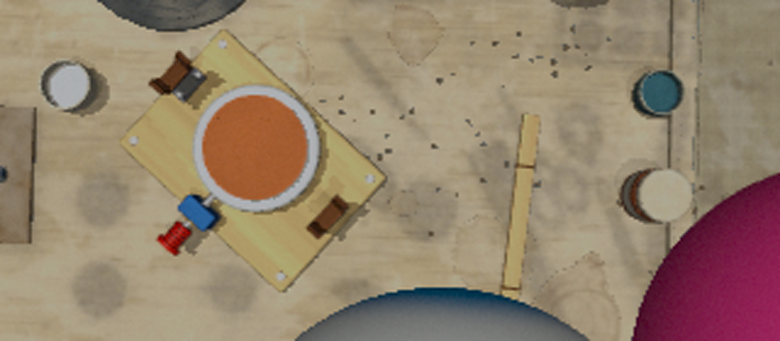

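Run:
```python
from h import *
t=pickle.load(open("top0.pkl","rb")); s=pickle.load(open("side0.pkl","rb"))
np.set_printoptions(suppress=True,precision=1)
def tri(a,b):
    d1=ray(t,a)[0];d2=ray(s,b)[0];e1,e2=cam(t)[1],cam(s)[1]
    k=np.linalg.lstsq(np.c_[d1,-d2],e2-e1,rcond=None)[0]; return e1+d1*k[0],e2+d2*k[1]
print("white",*tri((364,352),(229,110)),"pink",*tri((545,295),(330,80)))
# sphere fits from depth
from scipy.optimize import least_squares
for n,c,b in(("t white",t,(290,270,440,395)),("t pink",t,(460,215,620,370)),("s white",s,(180,60,245,170)),("s pink",s,(280,10,380,140))):
    g=np.stack(np.meshgrid(np.arange(b[0],b[2],4),np.arange(b[1],b[3],4)),-1).reshape(-1,2)
    g=g[c["depth"][g[:,1],g[:,0]]>0]; P=bydepth(c,g)
    if len(P)<20: print(n,len(P)); continue
    sol=np.linalg.lstsq(np.c_[2*P,np.ones(len(P))],(P**2).sum(1),rcond=None)[0]
    print(n,len(P),sol[:3],np.sqrt(sol[3]+(sol[:3]**2).sum()))
# bar
for n,c,roi in(("t",t,(380,170,410,252)),("s",s,(270,240,385,275))):
    h=cv2.cvtColor(c["image"],cv2.COLOR_BGR2HSV)
    for p in ((395,200),(392,235),(410,220)) if n=="t" else ((300,262),(350,256),(330,250)): print(n,p,h[p[1],p[0]])
# wheel/stand: depth top
m=mask(t,(5,120,120),(16,255,255),(250,150,330,230)); M=cv2.moments(m,True); u=(M["m10"]/M["m00"],M["m01"]/M["m00"]); print("plate",M["m00"],u,onplane(t,u,78))
m=mask(t,(0,150,100),(4,255,255),(235,215,270,240))|mask(t,(172,150,100),(180,255,255),(235,215,270,240)); M=cv2.moments(m,True); u=(M["m10"]/M["m00"],M["m01"]/M["m00"]); print("knob",M["m00"],u,onplane(t,u,62))
from rig import bot
```

```text
white [266.3 -83.4 406.8] [258.7 -81.3 409.2] pink [ 397.4 -344.5  514.1] [ 400.6 -345.9  514.3]
t white 1212 [200.2 -92.7 258.7] 336.38985639643323
t pink 1549 [ 162.7 -599.7   17.3] 738.8042832638264
s white 472 [664.  508.9 303.5] 868.6400078331917
s pink 824 [753.5 319.6 381.3] 873.328648554998
t (395, 200) [ 22 101 174]
t (392, 235) [ 21 104 174]
t (410, 220) [ 19  56 158]
s (300, 262) [ 16 127 245]
s (350, 256) [ 13 141 123]
s (330, 250) [ 20  57 241]
plate 1436.0 (283.98607242339835, 189.9965181058496) [[567.3 106.9  78. ]]
knob 78.0 (251.06410256410257, 226.93589743589743) [[467.  193.6  62. ]]
```

View pics/sidec.png

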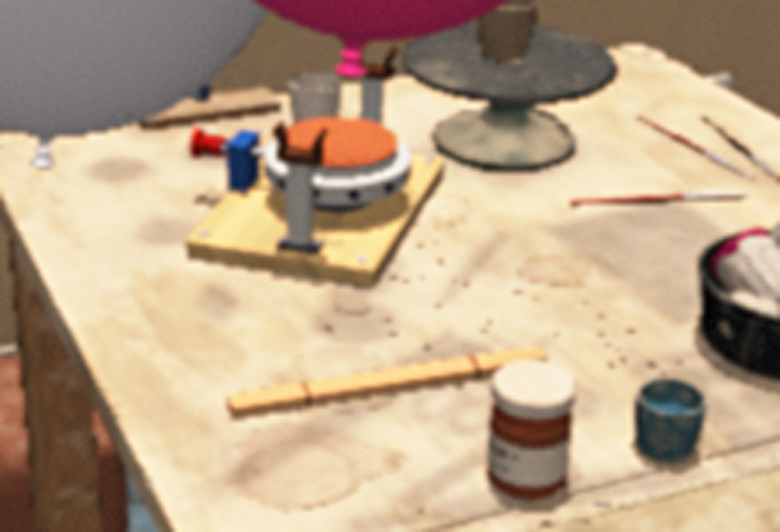

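```bash
cat >> h.py <<'E'
def down(a):
    "tool pointing down, jaw direction (tool x) at world angle a"
    x=np.array([np.cos(a),np.sin(a),0]); y=np.array([0,0,-1.]); 
    return R.from_matrix(np.c_[x,y,np.cross(x,y)]).as_quat(scalar_first=True)
np.set_printoptions(suppress=True,precision=2)
E
python3 - <<'E'
from h import *
from rig import bot
print(rot(bot.read_state()["tool_rot"]), bot.tip_reach)
# reachability/j6 preview
for d in (0,180):
  for n,p,a in(("pick",(486,-198,20),-6.5+90),("seat",(567,107,135),48.3+90),("knob",(471,193,56),48.3)):
    print(n,d,bot.ik(p,down(np.radians(a+d))))
a=np.radians(48.3)
q=[bot.ik((330,250,280),down(a+k)) for k in(0,np.pi,np.pi/2)]; print(q)
bot.move_to((330,250,280),bot.read_state()["tool_rot"]); s=bot.read_state(); print(s["clock"],s["ft_force"],s["effort"])
hit=bot.servo_line((410,40,280),speed=120,until_force=5)
s=bot.read_state(); print(hit,s["clock"],s["ee_pos"],s["ft_force"],s["effort"],s["joint_positions"])
c=wrist(bot); cv2.imwrite("pics/w1.png",c["image"]); print(c["mount"],c["fovy"]); pickle.dump(c,open("w1.pkl","wb"))
E
```

```text
[[ 0.32 -0.   -0.95]
 [ 0.95 -0.    0.32]
 [-0.   -1.    0.  ]] 19.0
pick 0 [-0.46  0.56  1.76 -0.    0.82 -1.91]
seat 0 [ 0.12  0.48  1.56 -0.    1.11 -2.29]
knob 0 [ 0.32  0.47  1.8  -0.    0.87 -0.53]
pick 180 [-0.46  0.56  1.76 -0.    0.82  1.23]
seat 180 [ 0.12  0.48  1.56 -0.    1.11  0.85]
knob 180 None
[array([ 0.56, -0.03,  1.83, -0.  ,  1.35, -0.28]), None, array([ 0.56, -0.03,  1.83,  0.  ,  1.35, -1.85])]
1.3 [-0.44  0.27 -0.61] [ -0.87 -34.99 -36.37  -0.03   0.02  -0.04]
False 3.325 [409.92  40.3  280.03] [ 0.62 -1.29  0.32] [ -0.17 -34.03 -36.53  -0.01   0.    -0.  ] [ 0.01 -0.04  1.83 -0.    1.35 -1.24]
[[   1.      0.     -0.     -0.43]
 [   0.     -0.29    0.96 -123.39]
 [   0.     -0.96   -0.29   76.04]
 [   0.      0.      0.      1.  ]] 61.431042457132406
```

View pics/w1.png

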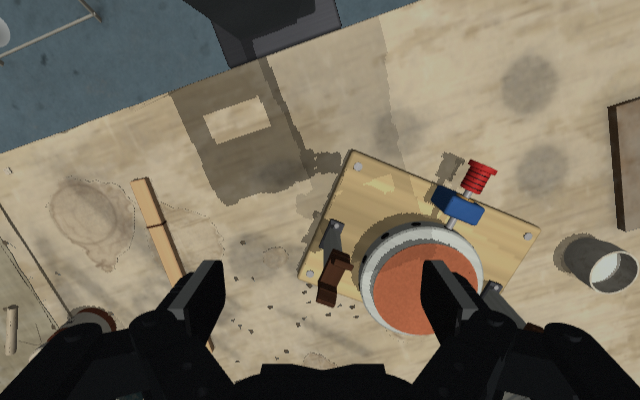

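Run:
```python
from h import *
from rig import bot
hit=bot.servo_line((400,-30,280),speed=100,until_force=5)
s=bot.read_state(); print(hit,s["clock"],s["ee_pos"],s["ft_force"],s["effort"])
c=bot.read_camera("side"); cv2.imwrite("pics/s2.png",c["image"])
```

```text
False 4.2333 [400.04 -29.73 280.  ] [0.52 0.61 0.77] [ -0.58 -32.55 -36.52  -0.02   0.    -0.04]
```

View pics/s2.png

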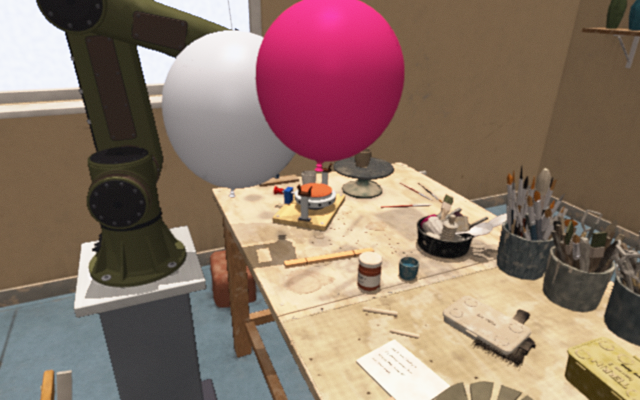

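Run:
```python
from h import *
t=pickle.load(open("top0.pkl","rb")); w=pickle.load(open("w1.pkl","rb"))
hsv=cv2.cvtColor(w["image"],cv2.COLOR_BGR2HSV)
for p in((150,205),(165,250),(185,290),(120,220),(190,220),(120,300)): print(p,hsv[p[1],p[0]])
for n,c,lo,hi,roi in(("w",w,(14,105,120),(24,255,255),(125,170,215,300)),("t",t,(14,85,120),(28,255,255),(380,170,410,247))):
    m=mask(c,lo,hi,roi); m=cv2.morphologyEx(m,cv2.MORPH_CLOSE,np.ones((5,5)))
    k,l,st,_=cv2.connectedComponentsWithStats(m); i=1+st[1:,4].argmax(); ys,xs=np.where(l==i)
    P=onplane(c,np.c_[xs,ys],12)[:,:2]
    r=cv2.minAreaRect(P.astype(np.float32)); print(n,st[i],r); print(cv2.boxPoints(r))
m=mask(w,(3,110,80),(12,255,255),(350,230,490,340)); 
k,l,st,_=cv2.connectedComponentsWithStats(m); i=1+st[1:,4].argmax(); ys,xs=np.where(l==i); P=onplane(w,np.c_[xs,ys],79)
(cx,cy),r=cv2.minEnclosingCircle(P[:,:2].astype(np.float32)); print("plate",cx,cy,r)
for lab,pts in dict(knobflange_w=(484,177),bracket_w=(460,205),saddle_w=(333,278)).items(): print(lab,bydepth(w,pts))
b=mask(w,(100,120,60),(125,255,255),(425,175,495,235)); b2=mask(t,(100,120,60),(125,255,255),(240,200,280,235))
for c,m in((w,b),(t,b2)):
    ys,xs=np.where(m); P=bydepth(c,np.c_[xs,ys]); P=P[abs(P[:,2]-70)<4]; print("bracket top",len(P),P.mean(0),cv2.minAreaRect(P[:,:2].astype(np.float32)))
for c,roi in((t,(240,148,262,172)),(t,(303,205,328,230))):
    m=mask(c,(0,80,20),(20,255,140),roi); ys,xs=np.where(m); P=bydepth(c,np.c_[xs,ys]); P=P[P[:,2]>105]; print("saddle",len(P),P.mean(0))
```

```text
(150, 205) [ 18  98 188]
(165, 250) [ 18  98 187]
(185, 290) [60  9 55]
(120, 220) [ 18  62 136]
(190, 220) [ 18  66 165]
(120, 300) [ 20  55 172]
w [133 179  49  99 181] ((424.1319885253906, -175.63717651367188), (13.67816162109375, 135.90451049804688), 89.45747375488281)
[[ 356.12 -181.83]
 [ 492.02 -183.12]
 [ 492.15 -169.44]
 [ 356.25 -168.15]]
t [386 177  16  70 544] ((519.55615234375, -191.5450439453125), (22.12605857849121, 195.08975219726562), 84.52268981933594)
[[ 421.4  -193.25]
 [ 615.6  -211.87]
 [ 617.71 -189.84]
 [ 423.51 -171.22]]
plate 565.2164306640625 105.9228286743164 57.11738204956055
knobflange_w [[463.74 196.19  65.48]]
bracket_w [[483.95 165.47  69.63]]
saddle_w [[499.06  20.52 113.95]]
bracket top 685 [490.71 167.91  69.34] ((491.2495422363281, 168.08511352539062), (38.58161544799805, 21.155683517456055), 49.3899040222168)
bracket top 104 [494.37 168.79  68.85] ((494.87091064453125, 168.9677734375), (37.944618225097656, 20.776546478271484), 47.00609588623047)
saddle 143 [637.09 188.08 129.82]
saddle 139 [494.69  23.81 130.03]
```

Run:
```python
from h import *
from rig import bot
q=down(np.radians(-5.5+270)); p=np.array([486.5,-188.5,0])
bot.move_to(p+[0,0,110],q); bot.move_gripper(50,30)
s=bot.read_state(); print(s["clock"],s["joint_positions"],s["ft_force"])
print(bot.servo_line(p+[0,0,21],speed=70,until_force=8)); s=bot.read_state(); print(s["clock"],s["ee_pos"],s["ft_force"])
bot.move_gripper(10,40); s=bot.read_state(); print(s["clock"],s["grip_width"],s["ft_force"])
bot.servo_line(p+[0,0,60],speed=100); bot.servo_line(p+[0,0,200]); s=bot.read_state(); print(s["clock"],s["grip_width"],s["ft_force"])
for n in("top","wrist"):
    c=wrist(bot) if n=="wrist" else bot.read_camera(n); cv2.imwrite(f"pics/{n}3.png",c["image"]); pickle.dump(c,open(f"{n}3.pkl","wb"))
cv2.imwrite("pics/both3.png",np.vstack([cv2.resize(cv2.imread("pics/top3.png")[120:320,200:520],(640,400)),cv2.imread("pics/wrist3.png")])[:, :][::1][:800] if 0 else cv2.resize(np.hstack([cv2.resize(cv2.imread("pics/top3.png")[120:320,200:520],(640,400)),cv2.imread("pics/wrist3.png")]),(800,250)))
```

```text
6.975 [-0.44  0.4   1.74  0.    1.    1.23] [ 0.07 -0.16  0.9 ]
False
8.4 [ 486.72 -188.59   21.4 ] [-0.54 -0.15  0.21]
8.775 18.962504864744968 [-1.36  0.33  6.05]
10.4 18.728397132335875 [ 0.63 -0.   -1.3 ]
```

View pics/both3.png

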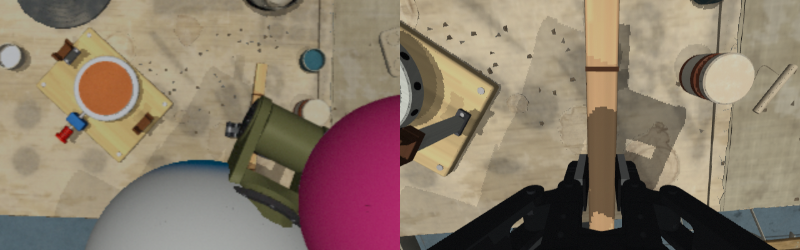

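Run:
```python
from h import *
t=pickle.load(open("top3.pkl","rb")); w=pickle.load(open("wrist3.pkl","rb"))
m=mask(w,(10,85,100),(24,255,255),(440,5,520,250)); ys,xs=np.where(m); P=bydepth(w,np.c_[xs,ys]); ok=(P[:,2]>150)&(P[:,2]<230); P=P[ok]
X=np.c_[P[:,:2]-[486.5,-188.5],np.ones(len(P))]
print(len(P),"plane z:",np.linalg.lstsq(X,P[:,2],rcond=None)[0],P.min(0),P.max(0),np.median(P[:,2]))
P2=onplane(w,np.c_[xs,ys][ok],np.median(P[:,2]))[:,:2]
print(cv2.minAreaRect(P2.astype(np.float32)), np.median(P2,0))
# centre line of bar rows
for r in(20,80,140,200):
    x=np.where(m[r])[0]; print(r,x.min(),x.max(),onplane(w,(x.mean(),r),np.median(P[:,2]))[0], bydepth(w,(x.mean(),r))[0])
m=mask(t,(14,85,100),(28,255,255),(395,165,415,200)); ys,xs=np.where(m); i=ys.argmin(); print(xs[i],ys[i],onplane(t,(xs[ys<ys.min()+2].mean(),ys[i]),191))
```

```text
Traceback (most recent call last):
ValueError: zero-size array to reduction operation minimum which has no identity
```

Run:
```python
from h import *
t=pickle.load(open("top3.pkl","rb")); w=pickle.load(open("wrist3.pkl","rb"))
hs=cv2.cvtColor(w["image"],cv2.COLOR_BGR2HSV); print(hs[40,320],hs[140,320],hs[60,220])
d=w["depth"]; 
for r in(5,40,80,140,180,220,250):
    z=bydepth(w,np.c_[np.arange(200,440),np.full(240,r)])[:,2]; x=200+np.where((z>150)&(z<230))[0]
    x=x[(x>270)&(x<370)]
    if len(x): P=bydepth(w,np.c_[x,np.full(len(x),r)]); print(r,x.min(),x.max(),P.mean(0),onplane(w,(x.min(),r),P[:,2].mean())[0,1],onplane(w,(x.max()+1,r),P[:,2].mean())[0,1])
m=mask(t,(14,85,100),(28,255,255),(395,165,415,200)); ys,xs=np.where(m); print(ys.min(),onplane(t,(xs[ys<ys.min()+2].mean(),ys.min()),191))
```

```text
[ 19  97 202] [ 15 105 196] [ 19  56 169]
5 295 350 [ 590.34 -198.65  188.85] -189.03401776640678 -208.63046339285012
40 296 350 [ 579.15 -197.76  188.85] -188.05397957884983 -207.83729061883238
80 297 349 [ 565.59 -196.47  188.89] -186.8139510419873 -206.50052258641458
140 298 347 [ 543.55 -194.17  189.14] -184.61426074482165 -204.11608084978934
180 299 346 [ 527.55 -192.64  189.2 ] -183.144968983703 -202.52968304009735
220 300 345 [ 510.3  -191.05  189.1 ] -181.5491528389769 -200.83365764187516
250 286 359 [ 496.33 -189.64  188.68] -173.85068378194921 -205.8658778943675
170 [[ 616.68 -197.08  191.  ]]
```

Run:
```python
from h import *
from rig import bot
q=down(np.radians(49.3+270)); p=np.array([565.5,106,0])
bot.move_to(p+[0,0,225],q); bot.servo_line(p+[0,0,180],speed=150)
s=bot.read_state(); print(s["clock"],s["ee_pos"],s["joint_positions"],s["grip_width"],s["ft_force"])
c=wrist(bot); pickle.dump(c,open("w4.pkl","wb")); cv2.imwrite("pics/w4.png",c["image"])
t=bot.read_camera("top"); pickle.dump(t,open("t4.pkl","wb"))
cv2.imwrite("pics/b4.png",np.hstack([c["image"][:, 120:520],cv2.resize(t["image"][125:265,215:355],(400,400),interpolation=cv2.INTER_CUBIC)]))
```

```text
12.1167 [565.7  105.3  180.42] [ 0.12  0.42  1.53 -0.    1.2   0.83] 18.627337794273455 [ 0.54  0.19 -0.02]
```

View pics/b4.png

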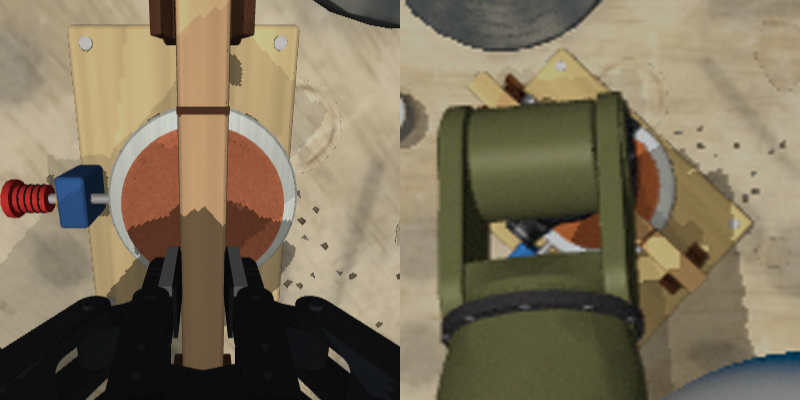

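Run:
```python
from h import *
w=pickle.load(open("w4.pkl","rb")); a=np.radians(49.3); O=np.array([565.5,106,0]); X=np.array([np.sin(a),-np.cos(a),0]);Y=np.array([np.cos(a),np.sin(a),0])
def st(P): d=P-O; return np.c_[d@X,d@Y,P[:,2]]
for r in (4,12,20,28,36,42,100,160,220):
    u=np.c_[np.arange(200,460),np.full(260,r)]; P=st(bydepth(w,u)); 
    lip=P[(P[:,2]>110)&(P[:,2]<145)]; bar=P[(P[:,2]>155)&(P[:,2]<180)]
    print(r,"lip",len(lip), lip[:,0].min() if len(lip) else "",lip[:,0].max() if len(lip) else "",lip.mean(0) if len(lip) else "", "bar",len(bar),bar[:,0].min(),bar[:,0].max(),bar.mean(0))
```

```text
4 lip 51 -24.079997896440748 23.421786629809777 [ -0.6  113.66 133.32] bar 56 -9.892644716160442 9.618180096238197 [ -0.12 104.91 170.5 ]
12 lip 49 -24.10892701532833 23.05855273962514 [ -0.78 110.4  133.56] bar 56 -9.982125786107053 9.71818259991501 [ -0.13 102.42 170.43]
20 lip 49 -23.809557564240684 23.138122509967406 [ -0.6  107.16 133.59] bar 56 -10.031254616755836 9.740312889393195 [ -0.13  99.87 170.48]
28 lip 50 -23.795826216602247 23.381184420166786 [ -0.85 103.87 133.6 ] bar 55 -9.738213634146124 9.8545786420241 [  0.05  97.31 170.44]
36 lip 38 -21.790523759372505 20.91630818306677 [ -1.03 101.07 130.33] bar 55 -9.724176747983288 9.906151478978526 [  0.04  94.71 170.38]
42 lip 21 -19.411953402913174 18.741478794260043 [ -1.   100.84 114.06] bar 54 -9.875126526886469 9.494751226585741 [ -0.14  92.71 170.54]
100 lip 0    bar 52 -9.973750639406232 9.648150592996076 [ -0.16  72.62 170.42]
160 lip 0    bar 50 -10.058827708568153 9.721103216332107 [ -0.18  49.69 170.58]
220 lip 0    bar 46 -9.703003313533705 9.29709918421548 [ -0.2   24.22 170.65]
```

Run:
```python
from h import *
from rig import bot
p=np.array([565.5,106,0])
print(bot.servo_line(p+[0,0,150],speed=80,until_force=10)); s=bot.read_state(); print(s["clock"],s["ee_pos"],s["ft_force"])
print(bot.servo_line(p+[0,0,135],speed=20,until_force=4)); s=bot.read_state(); print(s["clock"],s["ee_pos"],s["ft_force"])
c=wrist(bot); a=np.radians(49.3); X=np.array([np.sin(a),-np.cos(a),0]);Y=np.array([np.cos(a),np.sin(a),0])
for r in (4,100,160,220):
    P=bydepth(c,np.c_[np.arange(295,350),np.full(55,r)]); b=P[(P[:,2]>112)&(P[:,2]<150)]-p; print(r,len(b),(b@X).mean(),(b@Y).mean(),b[:,2].mean())
```

```text
False
12.7417 [565.52 106.03 149.89] [0.95 0.32 0.42]
True
13.3917 [565.42 105.99 136.47] [-0.85  0.18  6.26]
4 55 -1.113833748874476 105.2090939963304 126.68645181859587
100 52 -0.9296363900091195 72.96014626202354 126.65737873275725
160 50 -0.9093746634680819 50.01827559635757 126.59362708084895
220 46 -0.8963031547061739 24.54184601489165 126.66257819442521
```

Run:
```python
from h import *
from rig import bot
p=np.array([565.5,106,0]); a=np.radians(49.3); X=np.array([np.sin(a),-np.cos(a),0]);Y=np.array([np.cos(a),np.sin(a),0])
bot.move_gripper(50,40); bot.servo_line(p+[0,0,200],speed=120)
# back off toward the knob side, high, look
k=p-129*X
bot.move_to(k+[0,0,190],down(a)); bot.move_gripper(60)
s=bot.read_state(); print(s["clock"],s["ee_pos"],s["joint_positions"],s["ft_force"])
c=wrist(bot); t=bot.read_camera("top"); sd=bot.read_camera("side"); pickle.dump((c,t,sd),open("5.pkl","wb"))
cv2.imwrite("pics/b5.png",np.hstack([cv2.resize(c["image"],(640,400))[:, 0:],cv2.resize(sd["image"][150:250,255:295+0],(160,400),interpolation=cv2.INTER_CUBIC)]) )
cv2.imwrite("pics/b5.png",np.vstack([cv2.resize(c["image"],(480,300)),np.hstack([cv2.resize(t["image"][125:265,215:355],(240,240)),cv2.resize(sd["image"][150:240,260:350],(240,240))])]))
```

```text
16.05 [467.82 189.97 189.91] [ 0.31  0.26  1.72 -0.    1.16 -0.55] [-0.36 -0.16  0.01]
```

View pics/b5.png

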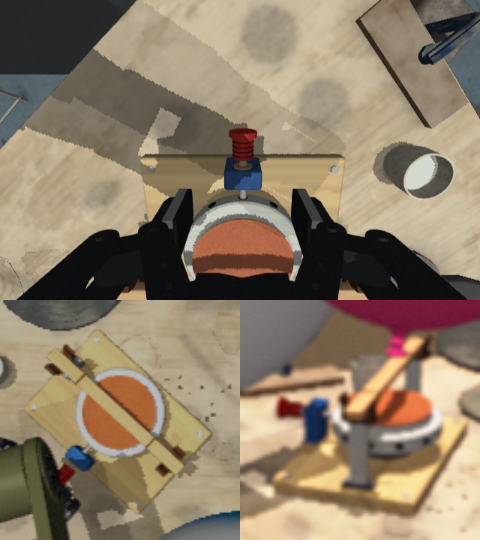

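Run:
```python
from h import *
c,t,sd=pickle.load(open("5.pkl","rb"))
a=np.radians(49.3); O=np.array([565.5,106,0]); X=np.array([np.sin(a),-np.cos(a),0]);Y=np.array([np.cos(a),np.sin(a),0])
st=lambda P:np.c_[(P-O)@X,(P-O)@Y,P[:,2]]
m=mask(t,(14,85,100),(28,255,255),(235,140,330,250)); ys,xs=np.where(m); P=bydepth(t,np.c_[xs,ys]); P=P[(P[:,2]>118)&(P[:,2]<134)]
r=cv2.minAreaRect(P[:,:2].astype(np.float32)); print("bar",len(P),r,st(np.r_[r[0],P[:,2].mean()][None]),P[:,2].std()); 
m=mask(c,(0,150,60),(5,255,255),(290,160,360,225))|mask(c,(172,150,60),(180,255,255),(290,160,360,225)); ys,xs=np.where(m); S=st(bydepth(c,np.c_[xs,ys])); 
for lo in np.arange(-155,-108,3):
    k=S[(S[:,0]>=lo)&(S[:,0]<lo+3)]
    if len(k): print(lo,len(k),k[:,1].min(),k[:,1].max(),k[:,2].max())
m=mask(c,(100,120,60),(125,255,255),(290,190,360,260)); ys,xs=np.where(m); S=st(bydepth(c,np.c_[xs,ys])); S=S[abs(S[:,2]-70)<3]; print("bracket",S.min(0),S.max(0))
```

```text
bar 806 ((562.5078125, 111.29296875), (259.8956298828125, 46.00177001953125), 45.88242721557617) [[ -5.72   2.06 126.02]] 1.9338249154155496
-149 281 -14.51235486204822 14.02883163531353 71.44122058692267
-146 143 -14.635050187351885 14.047510885422444 71.94446987461075
-143 74 -14.610506007326322 13.201007210000025 71.52000042405479
-140 91 -10.861827445310103 10.368803758089909 67.36750201164847
-137 75 -10.897510822182504 10.423914588087408 67.68602418185995
-134 66 -10.082816553371213 10.425348492076239 67.50910210337719
-131 105 -11.00583086969229 10.47932587314184 67.88054968796482
-128 58 -10.08343760978897 15.695642395658217 67.77557065837479
-125 86 -11.091777162132278 10.626299611896913 67.36015677705416
-122 72 -11.120397405340768 9.674027814322486 67.79642516846516
-119 26 -9.37063411159959 8.810165887979867 67.36839249830817
-116 3 -2.243256805914135 2.5567657372453727 59.15109449715365
-110 5 -11.30962232620602 8.06601757519938 38.61776505672151
bracket [-107.52  -19.79   67.36] [-86.24  19.29  71.88]
```

Run:
```python
from h import *
from rig import bot
a=np.radians(49.3); O=np.array([565.5,106,0]); X=np.array([np.sin(a),-np.cos(a),0])
k=O-129.5*X
def rep(*m): s=bot.read_state(); f=s["ft_force"]; print(*m,s["clock"],"x",(s["ee_pos"]-O)@X,"z",s["ee_pos"][2],"F",f,"Fx",f@X,"w",s["grip_width"])
rep(bot.servo_line(k+[0,0,100],speed=150,until_force=10))
rep(bot.servo_line(k+[0,0,56],speed=60,until_force=8))
bot.move_gripper(10,80); rep("grip")
rep(bot.servo_line(k-22.5*X+[0,0,56],speed=25,until_force=25))
bot.dwell(.5); rep("held")
c=wrist(bot); t=bot.read_camera("top"); sd=bot.read_camera("side"); pickle.dump((c,t,sd),open("6.pkl","wb"))
cv2.imwrite("pics/b6.png",np.vstack([cv2.resize(c["image"],(480,300)),np.hstack([cv2.resize(t["image"][125:265,215:355],(240,240)),cv2.resize(sd["image"][150:240,260:350],(240,240))])]))
```

```text
False 16.95 x -129.26655729364768 z 100.76276878609205 F [0.65 0.02 0.57] Fx 0.47889855324872754 w 59.93662942179677
False 17.8333 x -129.42446400702204 z 56.22345536675293 F [-0.22 -0.26  0.1 ] Fx 0.001236537681161859 w 59.97980650399805
grip 18.2833 x -129.44607677363865 z 56.56374707056895 F [1.32 4.5  4.01] Fx -1.9322856326864941 w 19.571204247553432
False 19.3333 x -150.77331776064744 z 56.56793401307586 F [10.85 -2.63  0.36] Fx 9.940373300799457 w 19.865455838724287
held 19.8333 x -150.7249036770457 z 56.593585318732956 F [10.49 -2.93  0.36] Fx 9.866180278278863 w 19.85029435297266
```

View pics/b6.png

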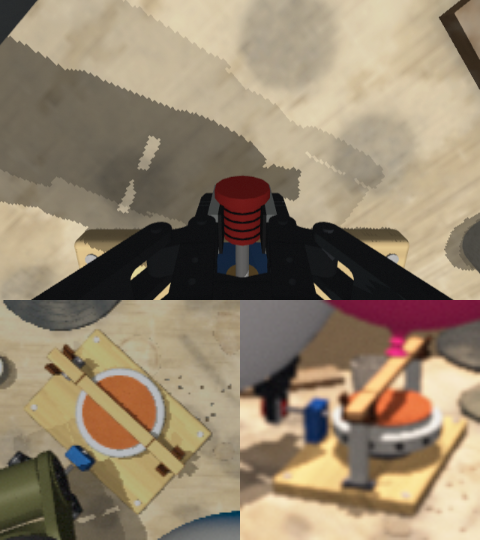

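Run:
```python
from h import *
from rig import bot
a=np.radians(49.3); O=np.array([565.5,106,0]); X=np.array([np.sin(a),-np.cos(a),0]);Y=np.array([np.cos(a),np.sin(a),0])
st=lambda P:np.c_[(P-O)@X,(P-O)@Y,P[:,2]]
bot.dwell(1.0); c=wrist(bot); s=bot.read_state(); print(s["clock"],(s["ee_pos"]-O)@X,s["ft_force"],s["grip_width"])
m=mask(c,(0,120,30),(6,255,255),(270,220,380,340))|mask(c,(170,120,30),(180,255,255),(270,220,380,340)); ys,xs=np.where(m); S=st(bydepth(c,np.c_[xs,ys]))
print(len(S),np.percentile(S[:,0],[0,2,5,50,95,98,100])); print("flange",np.percentile(S[S[:,2]>69][:,0],[2,50,98]))
t=bot.read_camera("top"); P=st(bydepth(t,np.stack(np.meshgrid(np.arange(235,330),np.arange(140,250)),-1).reshape(-1,2))); 
for lo,hi in((-125,-118.5),(-80,-30),(30,80),(118.5,125)):
    b=P[(P[:,1]>lo)&(P[:,1]<hi)&(P[:,2]>115)&(P[:,2]<150)&(abs(P[:,0])<30)]; print(lo,len(b),b[:,0].mean() if len(b) else "",b[:,2].mean() if len(b) else "")
b=P[(P[:,2]>118)&(P[:,2]<134)&(abs(P[:,0])<9)]; print("ends",b[:,1].min(),b[:,1].max())
```

```text
21.0333 -150.70997191990028 [10.86 -1.53  1.58] 19.991897418850108
4622 [-226.84 -169.39 -169.23 -165.61 -141.63 -140.12 -104.22]
flange [-226.84 -166.62 -163.26]
-125 20 0.3631337076197922 126.11733940040213
-80 160 0.5381165032318521 125.97500991416359
30 156 0.5183173036284555 126.2689762518751
118.5 26 -1.182348822114684 127.41386031960654
ends -128.72899457144058 130.71583993356575
```

```bash
python3 -c "
from rig import bot
bot.finish_job()"
```

```text
the job is handed in; nothing more can be done
```

The bar is lying in both saddles and released. The index pin was being held pulled back when I handed the job in, at about 21 s on the robot's clock. No verdict was reported.

**Bar:** I picked it up at its middle and lowered it slowly into the saddles until it touched. My last check from above put it within about 1 mm of centre, both across and along. Its top is at 126–127 mm (127 expected), so it is level. One earlier automatic fit to the bar gave a 46 mm width and 5.7 mm off centre across. I put that down to the saddle lips being caught in it, and the last check did not repeat it.

**Pin:** The arm pulled the knob back 21.3 mm, and the knob's flange moved about 21–22 mm in the wrist camera. It held steady with about 10 N along the pull, which matches the spring near its stop. The fingers read 20 mm open on the 22 mm waist, but they also read about 1 mm under on the 20 mm bar. The hold did not slip over 1.5 s.

**Cups and jar:** I kept clear of them, and they looked unmoved in the pictures taken along the way. I did not measure them again at the end.

**Balloons:** The two balloons hide part of the camera views. The gripper appeared to pass through the white one without any force, so I treated both as not solid.

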